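# Tip the specimen tray into the scrap box

### The job

Clear the tested specimens away: swing the stop lever through its quarter turn to its end stop so that the tray is free, then push the tray along its stand until the rib under its open front edge drops down and hooks on the rim of the scrap box. Using that rim as the pivot, tip the tray up until all four specimens have slid into the box, then let the empty tray back down gently, so that it rests on the box rim and its stand, still hooked.

Things in the scene. Friction and masses are not known exactly. Their poses are not given: they have to be found in the camera images.
- stand: Fixed grey sheet-metal stand, flat top 86 mm above the bench. Origin on the bench; +x points along the stand to the scrap box, z up. The top reaches from x = -100 to +75 mm, y = -65 to +65 mm; low side guides (inner faces y = +-60 mm, 8 mm high) keep the tray straight. A boss on its +y side carries the stop lever.
- lever (a joint): Stop lever on an upright hinge. 0 = locked: its 46 mm toe lies over the stand in front of the tray's front rib, its arm points out along the stand's +y. It turns counter-clockwise seen from above (arm towards the stand's -x, toe forward out of the way) to 1.571 = end stop, tray free. Friction 0.08 N m (1 to 2 N at the grip); stays where left. Starts at 0 to 0.15.
- lever_pivot (a point): Point on the lever's hinge axis, 88 mm above the bench, at x = 47, y = 85 mm in the stand's frame.
- lever_grip (a point): Middle of the upright black grip at the end of the lever's arm, 70 mm from the hinge axis: a round post, 17 mm diameter, from 95 to 143 mm above the bench (this point: 128 mm). To be pushed sideways.
- scrap_box: Fixed dark steel open box, 150 (x) x 170 (y) x 90 mm high, walls and floor 5 mm. Origin at the centre of its underside on the bench; axes parallel to the stand's within 1 degree. A gap of 16 to 24 mm separates the stand's front edge from the box's near wall.
- box_rim (a point): Middle of the outer top edge of the box's near wall (towards the stand), 90 mm above the bench: the pivot for tipping.
- tray: Loose aluminium tray, 130 (x) x 110 (y) mm, 0.26 to 0.44 kg empty, standing on the stand. Origin at the middle of its footprint, level with its feet; +x towards its open front and the box, z up. Floor 10 to 13 mm above the origin, reaching x = 65 mm; walls 38 mm high at sides and rear. Under the floor two cross ribs, 10 mm deep: the front (hooking) rib at x = 42 to 48 mm, the rear one at -58 to -52 mm.
- tray_hook (a point): Inner corner of the hook: front face of the front rib meets the floor's underside (x = 48, z = 10 mm in the tray's frame). After 50 to 75 mm of sliding the rib leaves the stand's front edge and sinks 6 mm into the gap, floor on the box rim, rib against the outside of the box wall: this point is then at box_rim. 60 degrees of tip empties the tray; beyond about 75 it may topple into the box.
- tray_bar (a point): Middle of the level top bar of the hoop handle at the tray's rear: a 9 mm rod along the tray's y, straight for 74 mm, at x = -68, z = 98 mm in the tray's frame. Uprights at y = +-45 mm; the hoop is open between them down to the rear wall (38 mm). Pushed from behind towards the box it slides the tray and, once hooked, tips it over the rim; it falls back by its weight when let back.
- bar_end: Specimen: brown sawn round bar end, 32 mm diameter, 48 mm high, 0.31 kg, standing in the tray. Origin at the centre of its underside.
- disc_low: Specimen: black resin disc, 30 mm diameter, 16 mm high, flat in the tray. Origin at the centre of its underside.
- disc_mid: Specimen: black resin disc, 30 mm diameter, 18 mm high, flat in the tray. Origin at the centre of its underside.
- disc_tall: Specimen: cream resin disc, 30 mm diameter, 20 mm high, flat in the tray. Origin at the centre of its underside.

How it is judged:
By the outcome, as a careful person would: the job done as asked, in the order asked, and still so for the second after the job is handed in, with the robot touching nothing.
It also fails if it takes over 61 s, if anything falls off the work surface, if the arm or the gripper's body presses on something with over 40 N, if the wrist force passes 120 N, or if a joint passes its speed limit or range.

### The arm

A 7-joint arm with a two-finger parallel gripper is mounted at the origin on a cart in front of the work surface, level with it; the furniture and walls round the work are solid. World frame = base frame: x ahead of the robot, y to its left, z up, the work surface at z = 0. Lengths are in mm, angles in rad, forces in N, time in s.
With the tool pointing down it reaches from about 350 to 900 mm from the base axis. Payload 19.9 kg.
Tool frame: the origin (TCP) lies at the very end of the fingers, on their centre line; the grasp point (between the pads) lies 19 mm behind it; z points along the fingers, y is the line along which they close (so a half turn about z gives the same grasp; the last joint's range is limited). The gripper opens to 85 mm and grips with 20 to 120 N. Pads are 22 mm wide; open, the fingers measure 114 mm over their backs; the gripper's body (76 mm by 85 mm) begins 54 mm behind the grasp point. The pads swing forward as they close: fully open they stand 13 mm farther back than shut.
Start: joints at [-1.27, 0.417, -0.01, 1.614, 0.005, 1.111, -0.053], TCP at [210.067, 588.62, 231.26] pointing down, gripper open.
Joint ranges: [-2.81, 2.81], [-0.39, 2.02], [-1.27, 1.25], [0.06, 2.57], [-1.19, 4.33], [0.19, 2], [-2.82, 2.82]. Speed limits (rad/s): [1.89, 1.89, 2.39, 2.39, 3.01, 3.01, 3.01].

### API

Orientations are given as a unit quaternion [x, y, z, w].
In Python, from cell import ctrl gives the robot as it stands.
- The arm moves only by the shell command python3 -m crank 'ROWS' [FORCE]. ROWS is text: rows parted by semicolons, each of 7 numbers parted by spaces: the shift along the tool's x, y, z in cm, then the turn, a rotation vector about the tool's x, y, z in rad, then the opening, from 0 (shut) to 1 (fully open). A call has 1 to 20 rows; each row is the pose to reach, as a shift and turn from the pose commanded when the call began, along the tool's axes at that moment; what a row does not reach only later rows make up. A row lasts 1/8 s, in which the tool goes at most 62.5 mm and 10.7 degrees, less where a joint would pass 70% of its speed; a pose out of reach is approached as far as the arm can. A call with a gripper value outside its range is refused whole. The fingers move at their own pace and stop on an object; FORCE is the grip in N (left out, the last holds). Time passes only in rows, so rows that repeat a pose let the fingers close. It gives the time, the measured TCP pose, the force, the opening and the grip force at its end, in the units of the state.
- ctrl.state(): the state, without advancing time (a new reading comes with each control period).
- ctrl.grab_frame(name): name is "scene" or "top"; returns the picture (480x640x3 uint8, red, green, blue); there is no depth.
- ctrl.get_calibration(name): a dict with "fovy" (degrees; the focal length in pixels is half the picture's height over the tangent of half this angle, whatever the lens; pixels are square), "cx", "cy" (the principal point, pixels), "R" (3x3) and "t" (3): a world point X has camera coordinates R X + t. Camera axes: x right, y down, z forward; pixel columns grow to the right and rows downward; lengths in mm; the calibration is good to about 2 mm. A picture is of the moment at which its call begins. get_calibration takes no time and is no camera call.
- ctrl.hand_in(): hands the job in; it is judged then, once.
Trained networks look in the newest picture that a camera, given by its name, has taken for a name from the list of things; names that differ only in an ending like _2 or _b are one class to them, and where a whole thing is asked for, a point or a joint stands for the part that bears it (a point fixed in the world has none). Each returns a list of dicts, best first, with "p" (0 to 1); they miss things now and then, are a little off and sometimes report something else, mostly with a low value. They report only what shows in the picture. A call takes as long as a camera call.
- ctrl.search_frame(name, camera): "position" ([x, y, z] in mm, in the coordinates of the camera as it stood for that picture, good to about 4 mm: the middle of the surface that is visible of it).
- ctrl.outline_of(name, camera): "pixels" (480x640 bool, what is visible of it).
- ctrl.place_of(name, camera): "position" ([x, y, z] in mm, in the coordinates of the camera as it stood for that picture, good to about 4 mm: a listed point, or the origin of a listed thing).
The state is a dict: "clock": time; "joints": joint angles; "qvel": joint speeds; "effort": joint torques, N m; "eef_pos": TCP position; "ee_rot": TCP orientation; "contact_force": force on the tool from outside, world axes, zero at the start; "wrist_torque": the same for the moment, N m; "opening": opening from 0.0 (shut) to 1.0 (fully open); "grip_force": force on a finger pad.
Only numpy, scipy, OpenCV 4.12 (cv2) and the standard library are available. Lean on these libraries where they do the work, as an engineer would, in place of code of your own. Each camera call takes 0.05 s, during which the arm holds its last target. There are 200 camera calls.

## Working session

There is one attempt and no reset: what is moved stays moved. The work goes in short steps, Python scripts to look and compute and a shell command to move; the robot and the scene stay as the last step left them, time stands still between calls to the robot, and variables do not carry over. Pictures are saved under pics/ and viewed, at most 10 in all, crops included, and the job is handed in when it is done.

```bash
ls; mkdir -p pics; cat > h.py <<'E'
import numpy as np, cv2
from cell import ctrl
from scipy.spatial.transform import Rotation as Rn
def w(cam,p):
    c=ctrl.get_calibration(cam); return np.array(c["R"]).T@(np.array(p)-np.array(c["t"]))
def places(names,cams=("scene","top")):
    for n in names:
        for c in cams:
            r=ctrl.place_of(n,c)
            if r: print(n,c,np.round(w(c,r[0]["position"]),1),round(r[0]["p"],2))
            else: print(n,c,"none")
def save(cam,f):
    im=ctrl.grab_frame(cam); cv2.imwrite(f,im[:,:,::-1]); return im
E
python3 - <<'E'
from h import *
a=save("scene","pics/s1.png");b=save("top","pics/t1.png")
cv2.imwrite("pics/both.png",cv2.resize(np.hstack([a,b])[:,:,::-1],(800,300)))
places(["stand","lever_pivot","lever_grip","box_rim","scrap_box","tray","tray_bar","tray_hook"])
s=ctrl.state();print(s["eef_pos"],s["ee_rot"],s["clock"],Rn.from_quat(s["ee_rot"]).as_matrix().round(3),s["contact_force"])
E
```

```text
pics
stand scene [ 524.9 -107.7   -3.2] 0.67
stand top [ 672.4 -164.9  127.6] 0.5
lever_pivot scene [ 606.2 -160.2   84.5] 0.87
lever_pivot top [ 608.3 -164.2   83.2] 0.82
lever_grip scene [ 672.  -162.1  125.2] 0.58
lever_grip top none
box_rim scene [ 513.6 -199.3   87.9] 0.67
box_rim top [ 511.  -202.1   92.7] 0.98
scrap_box scene [ 504.6 -274.8   -3.8] 0.56
scrap_box top [ 5.078e+02 -2.752e+02  3.000e-01] 0.93
tray scene [526.2 -90.6  87.2] 0.74
tray top [526.7 -96.   85. ] 0.69
tray_bar scene none
tray_bar top [530.4 -25.5 184.7] 0.61
tray_hook scene [ 518.1 -142.6   95.1] 0.57
tray_hook top [ 517.6 -145.7   97. ] 0.66
[210.06475025 588.61204061 231.27638335] [ 1.70572107e-01  9.85345195e-01 -4.84802633e-05  1.19234579e-06] 0.9 [[-0.942  0.336 -0.   ]
 [ 0.336  0.942 -0.   ]
 [-0.    -0.    -1.   ]] [ 0.05002236 -0.49170089 -0.03878632]
```

View pics/both.png

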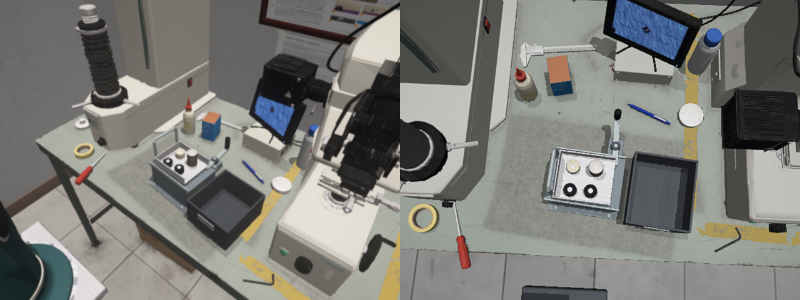

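The combined view shows the tray on its stand at about (585-400, 180), the box to its right at about (660-400, 190), and the lever grip above at about (615-400, 115). The stand's +x is roughly world -y.

```bash
python3 - <<'E'
from h import *
b=cv2.imread("pics/t1.png");a=cv2.imread("pics/s1.png")
cv2.imwrite("pics/c1.png",cv2.resize(b[160:385,210:490],(747,600),interpolation=cv2.INTER_CUBIC))
cv2.imwrite("pics/c2.png",cv2.resize(a[205:405,225:445],(660,600),interpolation=cv2.INTER_CUBIC))
for c in("scene","top"):
    k=ctrl.get_calibration(c);R=np.array(k["R"]);print(c,k["fovy"],k["cx"],k["cy"],(-R.T@k["t"]).round(),R.round(2).tolist())
E
```

```text
scene 56.52350900570522 320.3521557320656 241.985382849164 [  66. -521.  716.] [[0.61, -0.79, -0.0], [-0.53, -0.41, -0.74], [0.59, 0.45, -0.67]]
top 42.979627158123314 318.3515180672239 244.71124518998042 [ 400. -136.  970.] [[0.05, -1.0, -0.0], [-0.98, -0.05, -0.21], [0.21, 0.01, -0.98]]
```

View pics/c1.png

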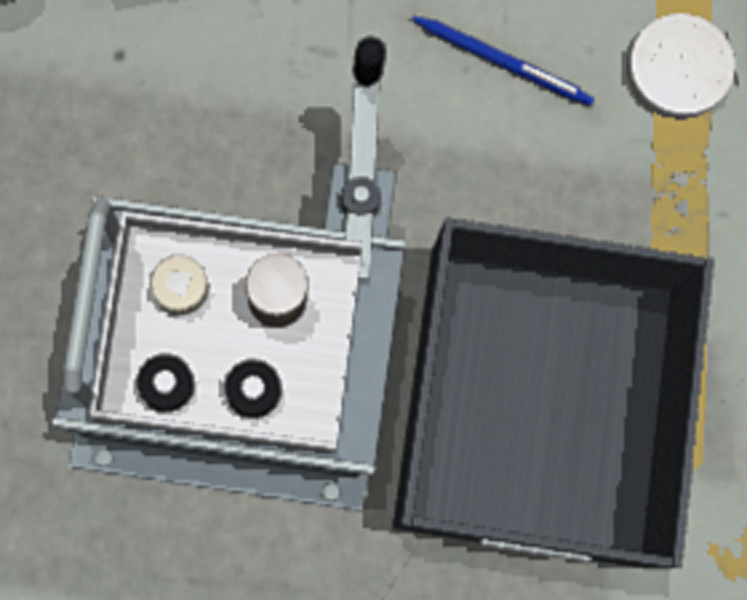

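View pics/c2.png

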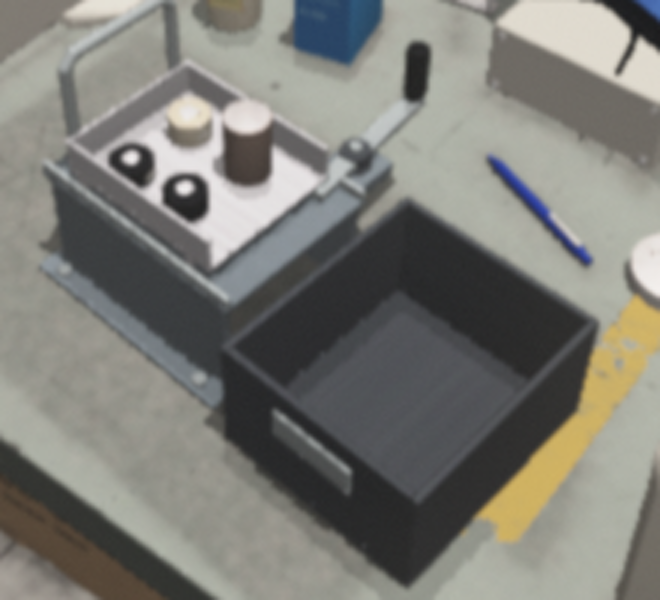

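The top crop shows the grip top at about (371,45), hinge (361,195), near rim corners (447,220) and (397,528), and the bar from (98,205) to (72,385). The scene crop shows the same points at (418,45), (355,148), (408,203), (228,348), with the bar from (67,65) to (167,3). I'll triangulate these.

```bash
cat >> h.py <<'E'
def P(c):
    k=ctrl.get_calibration(c);f=240/np.tan(np.radians(k["fovy"]/2))
    return np.array([[f,0,k["cx"]],[0,f,k["cy"]],[0,0,1]])@np.c_[k["R"],k["t"]]
def tri(ps,pt):
    X=cv2.triangulatePoints(P("scene"),P("top"),np.array(ps,float),np.array(pt,float))[:,0];return X[:3]/X[3]
def onz(c,px,z):
    M=P(c);H=M[:,[0,1,3]].copy();H[:,2]+=M[:,2]*z
    v=np.linalg.solve(H,[px[0],px[1],1]);return v[:2]/v[2]
E
python3 - <<'E'
from h import *
S=lambda u,v:(225+u/3,205+v/3)
T=lambda u,v:(210+u/2.667,160+v/2.667)
for n,a,b,z in[("grip",(418,45),(371,45),143),("hinge",(355,148),(361,195),95),("rimL",(408,203),(447,220),90),("rimR",(228,348),(397,528),90),("barR",(67,65),(73,385),184),("barL",(170,3),(99,203),184)]:
    print(n,tri(S(*a),T(*b)).round(1),onz("scene",S(*a),z).round(1),onz("top",T(*b),z).round(1))
places(["lever_grip","tray_bar","lever_pivot","box_rim"])
d=onz("top",T(397,528),90)-onz("top",T(447,220),90);print("rim dir",np.arctan2(d[1],d[0]))
d=onz("top",T(403,243),94)-onz("top",T(100,200),94);print("guide dir",np.arctan2(d[1],d[0]))
d=onz("top",T(372,468),94)-onz("top",T(55,421),94);print("guide dir",np.arctan2(d[1],d[0]))
E
```

```text
grip [ 677.  -164.8  137.8] [ 670.7 -167.4] [ 675.7 -165. ]
hinge [ 604.6 -164.3   95.7] [ 605.2 -163.9] [ 604.7 -164.3]
rimL [ 595.9 -213.4   81.1] [ 588.6 -217.8] [ 593.9 -212.6]
rimR [ 427.2 -192.9   84.2] [ 427.8 -199.5] [ 424.9 -190.4]
barR [484.4 -25.2 177.2] [480.3 -32.5] [483.  -25.6]
barL [576.7 -30.3 171.6] [565.4 -41.7] [573.8 -31.7]
lever_grip scene [ 672.  -162.1  125.2] 0.58
lever_grip top none
tray_bar scene none
tray_bar top [530.4 -25.5 184.7] 0.61
lever_pivot scene [ 606.2 -160.2   84.5] 0.87
lever_pivot top [ 608.3 -164.2   83.2] 0.82
box_rim scene [ 513.6 -199.3   87.9] 0.67
box_rim top [ 511.  -202.1   92.7] 0.98
rim dir 3.0113647673581596
guide dir -1.6684724933746908
guide dir -1.6702621456194817
```

```bash
cat >> h.py <<'E'
YAW=1.47 # world angle of tool y when aligned with stand's -x
def rows(targets,yaw=YAW):
    "world xyz targets -> tool rows from present pose (tool kept pointing down)"
    s=ctrl.state();R=Rn.from_quat(s["ee_rot"]);p=np.array(s["eef_pos"])
    y=R.as_matrix()[:,1];g=Rn.from_euler('z',yaw-np.arctan2(y[1],y[0]))
    rv=(R.inv()*g*R).as_rotvec()
    for t in targets: print((R.inv().apply(np.array(t)-p)/10).round(2),rv.round(3))
E
python3 -c "
from h import *
rows([(150,420,270),(340,220,270),(430,0,270),(560,-170,230),(676,-206,170),(676,-206,112)])"
```

```text
[-1.00e-02 -1.79e+01 -3.87e+00] [-0.    -0.    -0.242]
[-24.63 -30.35  -3.87] [-0.    -0.    -0.242]
[-40.5  -48.04  -3.87] [-0.    -0.    -0.242]
[-58.46 -59.69   0.13] [-0.    -0.    -0.242]
[-70.59 -59.18   6.14] [-0.    -0.    -0.242]
[-70.59 -59.18  11.94] [-0.    -0.    -0.242]
```

```bash
python3 -m crank '0 -6 -1.3 0 0 0 0; 0 -12 -2.6 0 0 0 0; 0 -17.9 -3.9 0 0 0 0; -6 -21 -3.9 0 0 -0.06 0; -12 -24 -3.9 0 0 -0.12 0; -18 -27 -3.9 0 0 -0.18 0; -24.6 -30.3 -3.9 0 0 -0.24 0; -29 -35 -3.9 0 0 -0.242 0; -33 -40 -3.9 0 0 -0.242 0; -37 -44 -3.9 0 0 -0.242 0; -40.5 -48 -3.9 0 0 -0.242 0; -45 -51 -3 0 0 -0.242 0; -49.5 -54 -2 0 0 -0.242 0; -54 -57 -1 0 0 -0.242 0; -58.5 -59.7 0 0 0 -0.242 0; -63 -59.5 2 0 0 -0.242 0; -67 -59.3 4 0 0 -0.242 0; -70.6 -59.2 6 0 0 -0.242 0; -70.6 -59.2 6 0 0 -0.242 0; -70.6 -59.2 6 0 0 -0.242 0'
python3 - <<'E'
from h import *
a=save("scene","pics/s2.png");b=save("top","pics/t2.png")
cv2.imwrite("pics/both2.png",cv2.resize(np.hstack([a,b])[:,:,::-1],(800,300)))
E
```

```text
clock: 3.8
eef_pos: [675.6, -206.4, 171.5]
ee_rot: [0.051, 0.999, -0.0, -0.0]
contact_force: [-0.0, 0.1, 0.3]
opening: -0.003
grip_force: 0.0
```

View pics/both2.png

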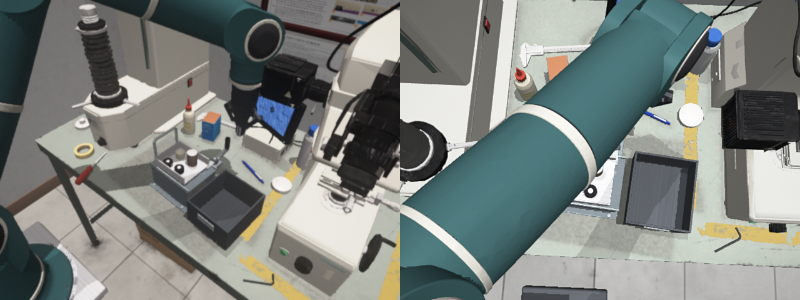

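The picture shows the arm reaching over the scene with nothing touched, and the gripper beside the lever grip at about (238,130). Next I'll work out the lever arc.

```bash
python3 -c "
from h import *
c=22
T=[(676,-206,112)]
for f in np.linspace(0,1.47,8):
    u=np.array([np.cos(f),np.sin(f)]);t=np.array([-u[1],u[0]]);q=np.array([605.5,-164])+70*u-c*t;T.append((*q,112))
rows(T)"
```

```text
[-0.02  0.02  6.03] [-0.  0. -0.]
[0.23 2.   6.03] [-0.  0. -0.]
[0.08 3.53 6.03] [-0.  0. -0.]
[0.25 5.06 6.03] [-0.  0. -0.]
[0.74 6.52 6.03] [-0.  0. -0.]
[1.52 7.84 6.03] [-0.  0. -0.]
[2.56 8.98 6.03] [-0.  0. -0.]
[3.81 9.87 6.03] [-0.  0. -0.]
[ 5.22 10.48  6.03] [-0.  0. -0.]
```

```bash
python3 -m crank '0 0 3 0 0 0 0; 0 0 6 0 0 0 0; 0.2 1 6 0 0 0 0; 0.2 2 6 0 0 0 0; 0.1 2.8 6 0 0 0 0; 0.1 3.5 6 0 0 0 0; 0.2 5.1 6 0 0 0 0; 0.5 5.8 6 0 0 0 0; 0.7 6.5 6 0 0 0 0; 1.1 7.2 6 0 0 0 0; 1.5 7.8 6 0 0 0 0; 2 8.4 6 0 0 0 0; 2.6 9 6 0 0 0 0; 3.2 9.5 6 0 0 0 0; 3.8 9.9 6 0 0 0 0; 4.5 10.2 6 0 0 0 0; 5.2 10.4 6 0 0 0 0; 5.2 10.4 6 0 0 0 0'
python3 - <<'E'
from h import *
places(["lever_grip"])
E
```

```text
clock: 6.15
eef_pos: [634.3, -97.3, 111.4]
ee_rot: [0.05, 0.999, 0.0, -0.0]
contact_force: [0.5, 0.1, 0.2]
opening: 0.004
grip_force: 0.0
lever_grip scene [ 674.  -165.4  127.4] 0.89
lever_grip top none
```

```bash
python3 - <<'E'
from h import *
a=save("scene","pics/s3.png")
cv2.imwrite("pics/c3.png",cv2.resize(a[180:360,240:460][:,:,::-1],(660,540)))
places(["lever_grip"],("scene",))
E
```

```text
lever_grip scene [614.8 -92.4 124.3] 0.67
```

View pics/c3.png

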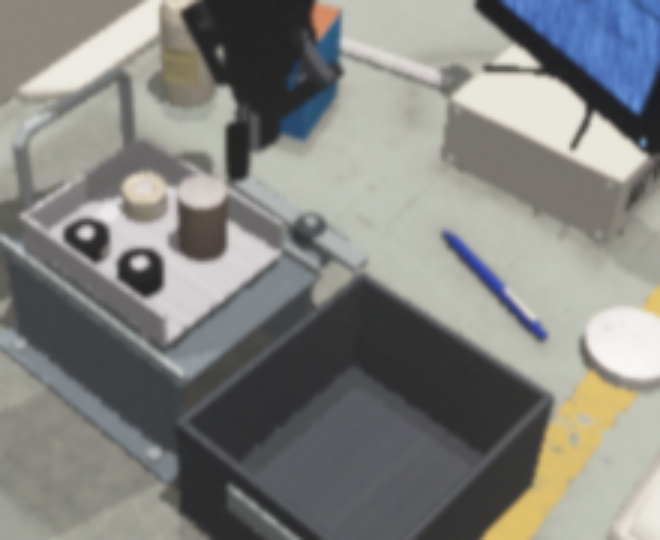

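The crop shows the grip at (237,150) beside the tray and the toe pointing forward at (345,255), so the lever is nearly through. I'll press on gently to find the end stop.

```bash
for i in 1; do python3 -m crank '0.2 0 0 0 0 0 0; 0.4 0 0 0 0 0 0; 0.6 0 0 0 0 0 0; 0.6 0 0 0 0 0 0'; done
```

```text
clock: 6.85
eef_pos: [630.1, -97.0, 111.6]
ee_rot: [0.05, 0.999, -0.0, 0.002]
contact_force: [12.3, -1.3, -7.2]
opening: 0.0
grip_force: 6.3
```

```bash
python3 -m crank '0.2 0 0 0 0 0 0; 0.4 0 0 0 0 0 0; 0.4 0 0 0 0 0 0'
```

```text
clock: 7.22
eef_pos: [629.4, -97.0, 112.3]
ee_rot: [0.05, 0.999, -0.001, 0.005]
contact_force: [38.4, -7.2, -23.4]
opening: -0.003
grip_force: 19.5
```

End stop reached: 38 N with no further motion. Backing off and going to the bar.

```bash
python3 -c "
from h import *
rows([(660,-100,112),(660,-100,240),(530,-27,240),(530,-27,160)])"
```

```text
[-3.07  0.    0.06] [0.    0.    0.001]
[ -3.21  -0.02 -12.74] [0.    0.    0.001]
[ 10.46   5.95 -12.9 ] [0.    0.    0.001]
[10.54  5.96 -4.9 ] [0.    0.    0.001]
```

```bash
python3 -m crank '-1.5 0 0 0 0 0 0; -3.4 0 0 0 0 0 0; -3.4 0 -4 0 0 0 0.36; -3.4 0 -9 0 0 0 0.36; -3 0 -12.8 0 0 0 0.36; 2 2 -12.8 0 0 0 0.36; 6 4 -12.8 0 0 0 0.36; 10.1 5.9 -12.8 0 0 0 0.36; 10.1 5.9 -12.8 0 0 0 0.36; 10.1 5.9 -12.8 0 0 0 0.36'
python3 - <<'E'
from h import *
a=save("scene","pics/s4.png")
cv2.imwrite("pics/c4.png",cv2.resize(a[150:310,200:400][:,:,::-1],(750,600)))
places(["lever_grip","tray_bar","tray"],("scene",))
rows([(530,-27,160)])
print(ctrl.state()["eef_pos"],ctrl.state()["contact_force"])
E
```

```text
clock: 8.48
eef_pos: [530.6, -27.8, 239.7]
ee_rot: [0.05, 0.999, 0.0, 0.0]
contact_force: [1.2, 0.2, 0.6]
opening: 0.36
grip_force: 0.0
lever_grip scene [613.6 -94.5 125.4] 0.81
tray_bar scene [531.4 -32.5 186.6] 0.58
tray scene [522.3 -91.7  88.7] 0.65
[0.08 0.14 7.91] [ 0.    -0.    -0.001]
[530.6404013  -28.38680962 239.14014577] [-0.49296958 -0.38823326 -0.19240433]
```

View pics/c4.png

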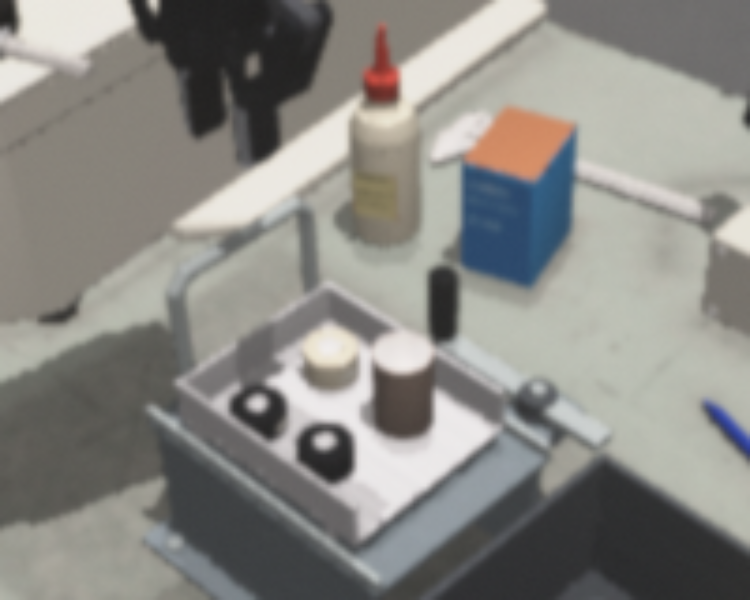

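The crop shows the open fingers above the bar (fingertips at (205,130) and (255,155), bar at (175–300, 205–285)) and the lever at its end stop. Now down over the bar, then close to a loose cage.

```bash
python3 -m crank '0 0 2.5 0 0 0 0.36; 0 0 5 0 0 0 0.36; 0 0 7 0 0 0 0.36; 0 0 7.9 0 0 0 0.36; 0 0 7.9 0 0 0 0.36'
```

```text
clock: 9.3
eef_pos: [530.3, -28.1, 160.1]
ee_rot: [0.051, 0.999, -0.0, -0.0]
contact_force: [0.7, 0.1, -0.6]
opening: 0.364
grip_force: 0.0
```

```bash
python3 -m crank '0 0 0 0 0 0 0.25; 0 0 0 0 0 0 0.16; 0 0 0 0 0 0 0.16; 0 0 0 0 0 0 0.16' 20
python3 - <<'E'
from h import *
a=save("scene","pics/s5.png")
cv2.imwrite("pics/c5.png",cv2.resize(a[150:310,200:400][:,:,::-1],(750,600)))
E
```

```text
clock: 9.8
eef_pos: [530.2, -27.6, 160.4]
ee_rot: [0.05, 0.999, 0.0, 0.0]
contact_force: [-0.8, 0.3, 0.2]
opening: 0.156
grip_force: 0.0
```

View pics/c5.png

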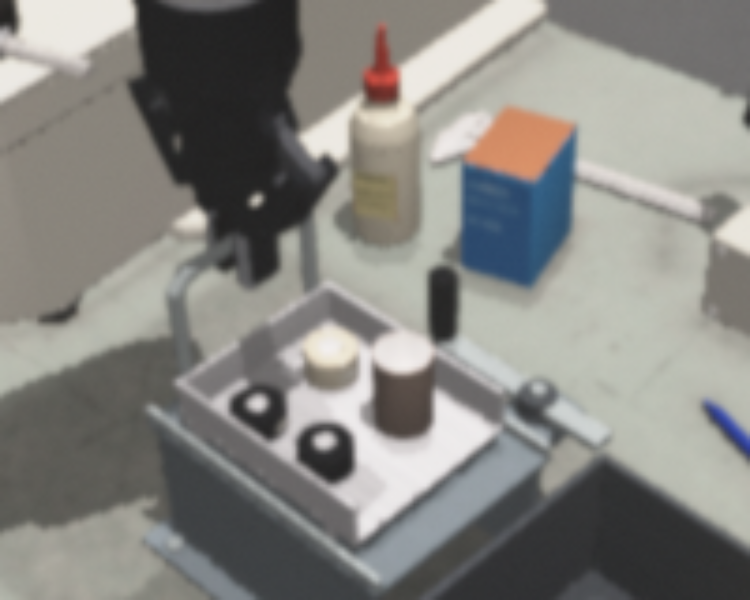

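The crop shows the bar at (240,245) caged between the finger pads. Now I'll slide the tray, about 4 cm first.

```bash
python3 -m crank '0 -0.2 0 0 0 0 0.16; 0 -0.4 0 0 0 0 0.16; 0 -0.7 0 0 0 0 0.16; 0 -1.1 0 0 0 0 0.16; 0 -1.5 0 0 0 0 0.16; 0 -2 0 0 0 0 0.16; 0 -2.5 0 0 0 0 0.16; 0 -3 0 0 0 0 0.16; 0 -3.5 0 0 0 0 0.16; 0 -4 0 0 0 0 0.16; 0 -4.5 0 0 0 0 0.16; 0 -4.8 0 0 0 0 0.16'
python3 - <<'E'
from h import *
save("scene","pics/s6.png");print(ctrl.state()["contact_force"]); places(["tray","tray_hook","tray_bar","box_rim"],("scene",))
E
```

```text
clock: 11.35
eef_pos: [525.4, -75.8, 160.3]
ee_rot: [0.051, 0.999, -0.0, 0.0]
contact_force: [1.6, 5.2, 1.6]
opening: 0.162
grip_force: 2.2
[-0.44249885  0.61062396  1.07709928]
tray scene [ 521.  -138.6   85.4] 0.73
tray_hook scene [ 514.4 -187.9   95.8] 0.94
tray_bar scene [525.  -76.5 185.9] 0.89
box_rim scene [ 510.7 -200.3   86.9] 0.84
```

```bash
python3 -m crank '0 -0.3 0 0 0 0 0.16; 0 -0.6 0 0 0 0 0.16; 0 -0.9 0 0 0 0 0.16; 0 -1.2 0 0 0 0 0.16; 0 -1.5 0 0 0 0 0.16; 0 -1.5 0 0 0 0 0.16'
python3 - <<'E'
from h import *
save("scene","pics/s7.png");print(ctrl.state()["contact_force"]); places(["tray","tray_hook","tray_bar"],("scene",))
E
```

```text
clock: 12.35
eef_pos: [523.9, -90.8, 160.4]
ee_rot: [0.051, 0.999, -0.0, 0.0]
contact_force: [0.6, -0.2, 0.9]
opening: 0.163
grip_force: 0.3
[ 0.38241913 -0.03478535 -0.59388912]
tray scene [ 518.3 -145.9   84.5] 0.6
tray_hook scene [ 516.3 -200.5   92.6] 0.83
tray_bar scene [524.4 -88.7 188.4] 0.81
```

```bash
python3 -m crank '0 -0.3 0 0 0 0 0.16; 0 -0.6 0 0 0 0 0.16; 0 -0.8 0 0 0 0 0.16; 0 -0.8 0 0 0 0 0.16'
python3 - <<'E'
from h import *
a=save("scene","pics/s8.png");b=save("top","pics/t8.png");print(ctrl.state()["contact_force"]); places(["tray","tray_hook","tray_bar"],("scene",))
cv2.imwrite("pics/c8.png",cv2.resize(a[200:350,230:430][:,:,::-1],(800,600)))
E
```

```text
clock: 13.05
eef_pos: [524.5, -96.0, 161.1]
ee_rot: [0.049, 0.999, 0.001, 0.001]
contact_force: [3.1, 18.4, 11.4]
opening: 0.165
grip_force: 9.2
[ 3.18095805 17.95324663 11.57522462]
tray scene [ 519.9 -151.3   85.1] 0.8
tray_hook scene [ 512.4 -202.1   92.5] 0.97
tray_bar scene [526.5 -96.8 187.2] 0.56
```

View pics/c8.png

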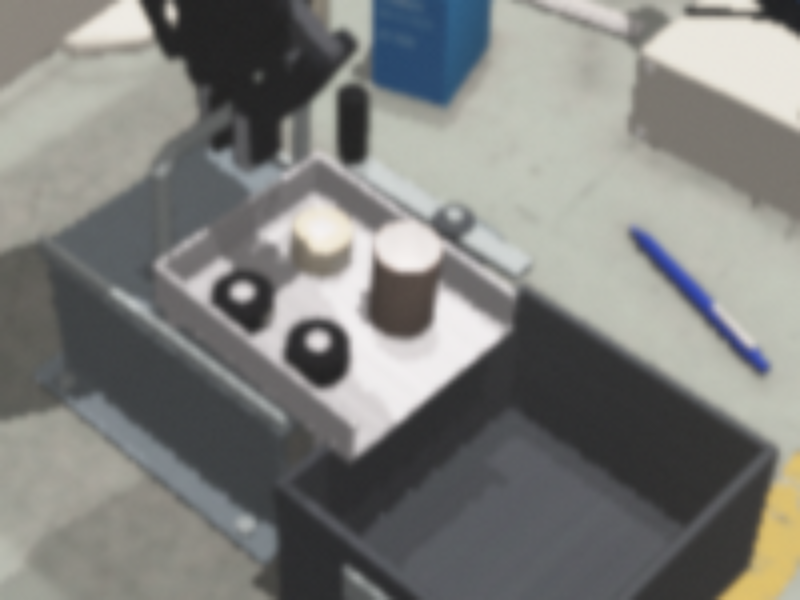

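The crop shows the tray's front edge over the box rim at (430,380) with the specimens still in place. The hook reading (512,-202,92.5) matches box_rim. Now I'll tip along the arc around the rim.

```bash
python3 -m crank '0 -0.5 -0.6 0 0 0 0.16; 0 -1.1 -1.1 0 0 0 0.16; 0 -1.7 -1.6 0 0 0 0.16; 0 -2.3 -2.0 0 0 0 0.16; 0 -2.9 -2.5 0 0 0 0.16; 0 -3.5 -2.9 0 0 0 0.16; 0 -4.2 -3.2 0 0 0 0.16; 0 -4.9 -3.6 0 0 0 0.16; 0 -5.6 -3.8 0 0 0 0.16; 0 -6.3 -4.1 0 0 0 0.16; 0 -7.0 -4.3 0 0 0 0.16; 0 -7.8 -4.5 0 0 0 0.16; 0 -8.5 -4.6 0 0 0 0.16; 0 -9.3 -4.7 0 0 0 0.16; 0 -10 -4.8 0 0 0 0.16; 0 -10.8 -4.8 0 0 0 0.16'
python3 - <<'E'
from h import *
a=save("scene","pics/s9.png");b=save("top","pics/t9.png");print(ctrl.state()["contact_force"]); places(["tray","tray_hook","tray_bar","bar_end","disc_low","disc_tall","disc_mid"],("scene",))
cv2.imwrite("pics/c9.png",cv2.resize(a[180:375,230:490][:,:,::-1],(800,600)))
E
```

```text
clock: 15.3
eef_pos: [512.2, -206.2, 208.4]
ee_rot: [0.05, 0.999, -0.0, 0.0]
contact_force: [-0.5, 1.0, 0.0]
opening: 0.159
grip_force: 0.4
[0.42955006 1.18924769 0.19223615]
tray scene [ 517.8 -162.9  124. ] 0.59
tray_hook scene [ 512.7 -206.5   94.6] 0.68
tray_bar scene [ 514.6 -200.9  240.1] 0.87
bar_end scene [ 552.6 -252.7   21.3] 0.55
disc_low scene [ 462.1 -275.7    2.7] 0.52
disc_tall scene [ 487.8 -276.2   23.1] 0.71
disc_mid scene [ 469.2 -307.6   24.5] 0.79
```

View pics/c9.png

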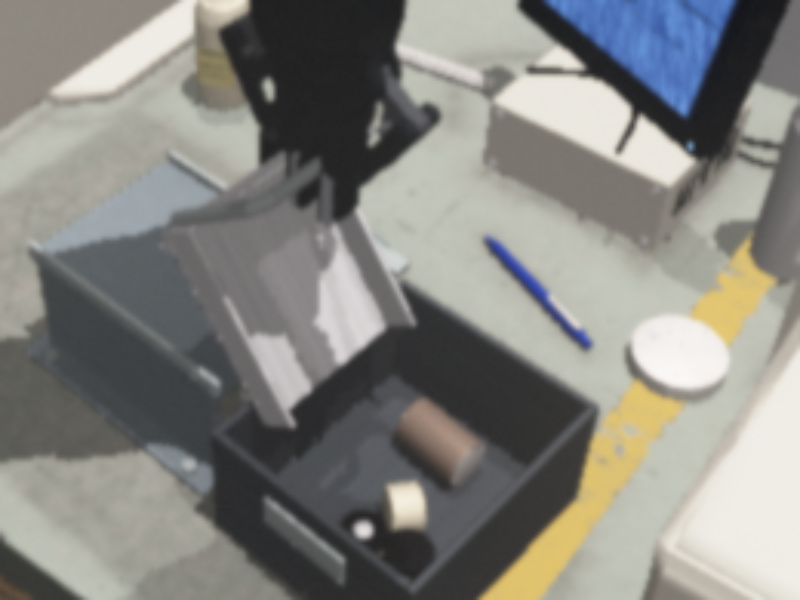

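The crop shows all four specimens in the box: the bar end at (440,440), the cream disc at (405,505), the black discs at (365,530) and (410,550), and an empty tray. Lowering it gently along the reverse arc.

```bash
python3 -m crank '0 0.4 0 0 0 0 0.16; 0 0.8 0 0 0 0 0.16; 0 1.5 0.1 0 0 0 0.16; 0 2.3 0.2 0 0 0 0.16; 0 3.0 0.3 0 0 0 0.16; 0 3.8 0.5 0 0 0 0.16; 0 4.5 0.7 0 0 0 0.16; 0 5.2 1.0 0 0 0 0.16; 0 5.9 1.2 0 0 0 0.16; 0 6.6 1.6 0 0 0 0.16; 0 7.3 1.9 0 0 0 0.16; 0 7.9 2.3 0 0 0 0.16; 0 8.5 2.8 0 0 0 0.16; 0 9.0 3.2 0 0 0 0.16; 0 9.4 3.5 0 0 0 0.16; 0 9.7 3.7 0 0 0 0.16; 0 10 4.0 0 0 0 0.16'
python3 - <<'E'
from h import *
a=save("scene","pics/s10.png");print(ctrl.state()["contact_force"]); places(["tray","tray_hook","tray_bar"],("scene",))
E
```

```text
clock: 17.88
eef_pos: [522.3, -106.2, 168.2]
ee_rot: [0.05, 0.999, -0.0, 0.0]
contact_force: [0.3, 1.5, -0.2]
opening: 0.166
grip_force: 1.0
[ 0.51940927  2.82754251 -1.7062385 ]
tray scene [ 518.5 -153.9   87.6] 0.82
tray_hook scene [ 512.7 -202.6   95.6] 0.65
tray_bar scene [ 524.6 -107.2  200.8] 0.65
```

```bash
python3 -m crank '0 0.15 0.15 0 0 0 0.16; 0 0.3 0.3 0 0 0 0.16; 0 0.45 0.4 0 0 0 0.16; 0 0.6 0.5 0 0 0 0.16; 0 0.75 0.6 0 0 0 0.16; 0 0.9 0.7 0 0 0 0.16; 0 0.9 0.7 0 0 0 0.16'
python3 - <<'E'
from h import *
a=save("scene","pics/s11.png");print(ctrl.state()["contact_force"]); places(["tray","tray_hook","tray_bar"],("scene",))
E
```

```text
clock: 18.95
eef_pos: [523.2, -97.1, 161.3]
ee_rot: [0.05, 0.999, -0.0, -0.0]
contact_force: [0.9, 1.9, 0.4]
opening: 0.162
grip_force: 1.1
[-0.52843279  2.54761054 -0.54568456]
tray scene [ 519.6 -152.7   82.8] 0.55
tray_hook scene [ 512.5 -203.3   90.3] 0.6
tray_bar scene [523.5 -96.9 188.4] 0.88
```

```bash
python3 -m crank '0 0.1 0.1 0 0 0 0.16; 0 0.2 0.15 0 0 0 0.16; 0 0.3 0.2 0 0 0 0.16; 0 0.3 0.2 0 0 0 0.16'
```

```text
clock: 19.65
eef_pos: [523.5, -94.5, 159.4]
ee_rot: [0.05, 0.999, -0.0, 0.0]
contact_force: [0.7, -1.0, -0.7]
opening: 0.16
grip_force: 0.0
```

```bash
python3 -m crank '0 0.1 0.1 0 0 0 0.16; 0 0.2 0.15 0 0 0 0.16; 0 0.3 0.2 0 0 0 0.16; 0 0.3 0.2 0 0 0 0.16'
```

```text
clock: 20.15
eef_pos: [523.8, -91.2, 157.3]
ee_rot: [0.05, 0.999, -0.0, -0.0]
contact_force: [0.3, -0.7, 0.3]
opening: 0.158
grip_force: 0.0
```

Force is gone and the tray is at rest. Opening and lifting clear, then checking.

```bash
python3 -m crank '0 0 0 0 0 0 0.3; 0 0 0 0 0 0 0.36; 0 0 0 0 0 0 0.36; 0 0 -1 0 0 0 0.36; 0 0 -3 0 0 0 0.36; 0 0 -6 0 0 0 0.36; 0 2 -10 0 0 0 0.36; 0 6 -13 0 0 0 0.36; 0 10 -13 0 0 0 0.36; 0 10 -13 0 0 0 0.36'
python3 - <<'E'
from h import *
a=save("scene","pics/s12.png");print(ctrl.state()["contact_force"]); places(["tray","tray_hook","tray_bar","lever_grip","box_rim"],("scene",))
cv2.imwrite("pics/c12.png",cv2.resize(a[200:380,230:470][:,:,::-1],(800,600)))
E
```

```text
clock: 21.4
eef_pos: [534.1, 11.2, 287.9]
ee_rot: [0.048, 0.999, 0.0, 0.0]
contact_force: [0.5, -0.6, -0.6]
opening: 0.362
grip_force: 0.0
[ 0.23504432 -0.50551785 -0.22209844]
tray scene [ 519.1 -151.8   84.5] 0.88
tray_hook scene [ 512.1 -203.8   94.9] 0.88
tray_bar scene [ 606.6 -160.5   85.5] 0.67
lever_grip scene [615.2 -94.5 124.8] 0.94
box_rim scene [ 512.6 -201.4   87.7] 0.66
```

View pics/c12.png

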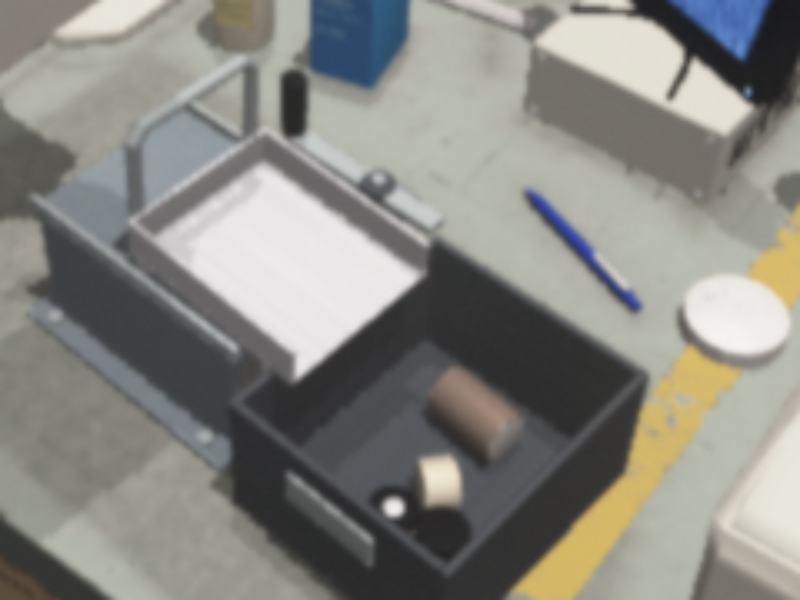

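The picture shows the empty tray resting on the stand and the rim (front edge at (360,320)), hooked. All four specimens are in the box and the lever is at its end stop.

```bash
python3 -c "
from cell import ctrl
print(ctrl.hand_in())"
```

```text
the job is handed in; nothing more can be done
None
```

I handed the job in at about 21 s on the robot's clock: the lever is at its end stop, all four specimens are in the scrap box, and the empty tray rests hooked on the box rim and its stand; no verdict was returned.

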